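# Hold a cast-resin sample in the inspection lamp's light path

## Robot

A 6-joint arm with a two-finger parallel gripper is mounted at the origin on the work surface. World frame = base frame: x ahead of the robot, y to its left, z up, the work surface at z = 0. Lengths are in mm, angles in rad, forces in N, time in s.
With the tool pointing down it reaches from about 325 to 850 mm from the base axis. Payload 4.4 kg.
Tool frame: the origin (TCP) lies midway between the tips of the shut fingers; the grasp point (between the pads) lies env.grip_point_offset behind it (env.grip_point_offset is the distance from the TCP to the grasp point, in mm); z points along the fingers, y is the line along which they close (so a half turn about z gives the same grasp; the last joint's range is limited). The gripper opens to 94 mm and grips with 3 to 60 N. Pads are 16 mm wide; open, the fingers measure 119 mm over their backs; the gripper's body (75 mm by 177 mm) begins 78 mm behind the grasp point.
Start: joints at [-1.478, 0.207, 1.542, -0, 1.393, -0.15], TCP at [138.788, -558.001, 205.447] pointing down, gripper open.
Joint ranges: [-2.73, 2.73], [-0.86, 2.22], [0.23, 2.46], [-1.11, 4.25], [0.08, 2.63], [-2.82, 2.82]. Speed limits (rad/s): [2.79, 2.79, 3.14, 3.14, 3.14, 3.14].

## Interface

Orientations are given as a unit quaternion [x, y, z, w].
In Python, from cell import status, get_image, env gives the robot as it stands.
- The arm moves only by the tool send_rows, never from a script. Its argument "series" is a list that holds one entry, the list of rows, each a list of 5 numbers: the finger opening in cm, from 0 to 9.4, then the shift along the tool's x, y, z in cm, then the turn about the tool's z in degrees. In form: [[[hand, dx, dy, dz, roll], ...]]. A call has 1 to 20 rows; each row is the pose to reach, as a shift and turn from the pose commanded when the call began, along the tool's axes at that moment; what a row does not reach only later rows make up. A row lasts 1/12 s, in which the tool goes at most 41.7 mm and 7.16 degrees, less where a joint would pass 70% of its speed; a pose out of reach is approached as far as the arm can. A call with a gripper value outside its range is refused whole. The fingers move at their own pace and stop on an object; "squeeze" is the grip in N (left out, the last holds). Time passes only in rows, so rows that repeat a pose let the fingers close. It gives the time, the measured TCP pose, the force, the opening and the grip force at its end, in the units of the state.
- status.get_obs(): the state, without advancing time (a new reading comes with each control period).
- get_image(name): name is "scene" or "top"; returns a dict with "pixels" (420x560x3 uint8, red, green, blue), "z_map" (420x560 float32, mm along the optical axis (not along the pixel's ray), 0 where there is no reading), "mtx" (3x3 intrinsics, pixels), "R" (3x3) and "t" (3): a world point X has camera coordinates R X + t. Camera axes: x right, y down, z forward; pixel columns grow to the right and rows downward; lengths in mm; the calibration is good to about 2 mm. A picture is of the moment at which its call begins.
- env.sign_off(): hands the job in; it is judged then, once.
The state is a dict: "t": time; "joint_pos": joint angles; "dq": joint speeds; "tau": joint torques, N m; "position": TCP position; "orientation": TCP orientation; "ft_force": force on the tool from outside, world axes, zero at the start; "torque": the same for the moment, N m; "width": finger opening in mm; "grasp_force": force on a finger pad.
Only numpy, scipy, OpenCV 4.12 (cv2) and the standard library are available. Lean on these libraries where they do the work, as an engineer would, in place of code of your own. Each camera call takes 0.05 s, during which the arm holds its last target. There are 200 camera calls.

## Task

Check the blue cast-resin sample for bubbles: first push the white viewing screen along the bench by its wooden foot, without lifting it or touching the white board, until the foot sits in the taped outline and squarely faces the lamp. Then lift the blue block out of the rack, gripping it by its two frosted sides only (never touch the polished faces), and hold it upright about midway between the lamp and the screen, its middle in the lamp's light path and its polished faces square to the beam. Finish while still holding it there in the air by the gripper alone, and leave the lamp and everything else on the bench where they are.

Things in the scene. Friction and masses are not known exactly. Their poses are not given: they have to be found in the camera images.
- blue_block: Translucent blue resin block, 44 (own x) x 26 (own y) x 75 mm tall (z), 0.1 kg; origin: centre of its underside. Faces at own +x and -x (44 mm apart) are frosted, milky pale blue, 20 mm wide: grip these. Faces at own +y and -y are clear, polished: never touch. Starts upright in one of the rack's slots (any of the three), axes in line with the rack's, underside 10 mm, top 85 mm above the bench.
- blue_center (a point): The middle of the blue block, 37.5 mm above its underside; axes as the block's.
- blue_block_face0: Polished face of the blue block at own -y: a 36 mm wide, 75 mm tall clear face; origin at its middle.
- blue_block_face1: Polished face of the blue block at own +y, likewise.
- rack: Fixed wooden sample rack, 290 (own x) x 70 (own y) x 22 mm high, origin at the centre of its underside. Three slots 12 mm deep along its own x at -100, 0 and +100 mm, each about 1.5 mm wider than its block on every side.
- screen: Loose viewing screen, about 0.4 kg: dark wooden foot 120 (own x) x 110 (own y) x 28 mm high, origin at the centre of its underside. An upright white board stands 45 mm towards own -x, the side that faces the lamp; the bare rear reaches to own x = +60 mm. Starts 70 to 140 mm too far from the lamp, up to 20 mm aside, turned up to 0.2 rad. Pushed low on its rear edge it slides flat and stays put.
- screen_card: The white board of the screen, 6 mm thick, 110 mm wide, from 28 to 218 mm above the bench; origin at the middle of its lower edge. Do not touch. Two small wooden brackets behind it reach 50 mm back, up to 78 mm above the bench.
- mark (a point): Centre of the outline, shown by four red tape corners (about 138 x 138 mm over all), on the bench 230 mm ahead of the lens along the beam: where the centre of the screen's foot belongs. Its own x points along the beam, away from the lamp; the screen's own x must point the same way.
- lens (a point): Centre of the lamp's lens front (level barrel 44 to 52 mm across, 92 mm long). Own x points along the beam, a narrow level pencil of light running over the mark to the board. With the screen in the outline the board's front is 182 mm ahead of the lens, so midway is 91 mm ahead.
- lamp_head (a joint): Height of the lamp's barrel on its post, clamped: the beam runs at 120 mm + this value above the bench (0 to 0.04 m). Stiff; leave it. The post, 268 mm high on a round foot 110 mm across fixed to the bench, stands 60 mm behind the lens and 45 mm to own +y of the beam, beside the barrel.
- amber_block: Amber resin block like the blue one, in another slot of the rack. Leave it.
- green_block: Green resin block like the blue one, in another slot of the rack. Leave it.
- gouge: Carving gouge lying on the bench near the robot, 240 mm long (own x), 24 mm high. Leave it.
- bench_brush: Bench brush lying on the bench near the robot, along own x. Leave it.
- wax_tin: Round wax tin, 84 mm across, 50 mm high, beyond the light path. Leave it.
- mallet: Round carver's mallet standing on its head, 90 mm across, 245 mm high, to the left, nearer the robot than the lamp. Leave it.
Not all that is in view belongs to the job. Of the things that look like the blue_block, the smaller one is meant. Leave any green look-alike of the screen alone.

How it is judged:
By the outcome, as a careful person would: the job done as asked, in the order asked, and still so for the second after the job is handed in, while the arm keeps its last pose, push and grip.
It also fails if it takes over 64 s, if anything falls off the work surface, if the arm or the gripper's body presses on something with over 40 N, if the wrist force passes 120 N, or if a joint passes its speed limit or range.

## Working session

There is one attempt and no reset: what is moved stays moved. The work goes in short steps, Python scripts to look and compute and a tool call to move; the robot and the scene stay as the last step left them, time stands still between calls to the robot, and variables do not carry over. Pictures are saved under pics/ and viewed, at most 10 in all, crops included, and the job is handed in when it is done.

Besides the shell and the picture viewer there is one more tool, called after "Emit:" as name(argument=value, ...) on one line, values as JSON. send_rows: Moves the arm, as the interface text tells. Its arguments: {"type":"object","properties":{"series":{"type":"array"},"squeeze":{"type":"number"}},"required":["series"]}

```bash
ls; mkdir -p pics; cat > h.py <<'E'
import numpy as np, cv2
from cell import status, get_image, env
def world(im,u,v,z=None):
    K,R,t=im["mtx"],np.array(im["R"]),np.array(im["t"])
    u=np.asarray(u,float);v=np.asarray(v,float)
    d=np.stack([(u-K[0][2])/K[0][0],(v-K[1][2])/K[1][1],np.ones_like(u)],-1)
    if z is None:
        dep=im["z_map"][v.astype(int),u.astype(int)][...,None]
        return (d*dep-t)@R
    c=-R.T@t; r=d@R
    return c+r*((z-c[2])/r[...,2])[...,None]
def pix(im,X):
    c=np.asarray(X)@np.array(im["R"]).T+im["t"]; p=c@np.array(im["mtx"]).T
    return p[...,:2]/p[...,2:]
def save(im,n): cv2.imwrite("pics/"+n,im["pixels"][:,:,::-1])
E
python3 - <<'E'
from h import *
a=get_image("scene");b=get_image("top")
import pickle;pickle.dump((a,b),open("im0.pkl","wb"))
cv2.imwrite("pics/s0.png",cv2.resize(a["pixels"][:,:,::-1],(800,600)))
cv2.imwrite("pics/t0.png",cv2.resize(b["pixels"][:,:,::-1],(800,600)))
for i in(a,b):print(i["mtx"],-np.array(i["R"]).T@i["t"],i["R"])
print(env.grip_point_offset,status.get_obs())
E
```

```text
pics
[[516.9693414    0.         283.80083334]
 [  0.         516.9693414  217.9745593 ]
 [  0.           0.           1.        ]] [1472.03279828 -776.6577764   889.97493444] [[ 0.64443428  0.76435724  0.0215051 ]
 [ 0.40593926 -0.31814572 -0.85673603]
 [-0.64801063  0.56083983 -0.51530662]]
[[526.29037168   0.         273.06651738]
 [  0.         526.29037168 210.35468921]
 [  0.           0.           1.        ]] [ 436.78396068   64.89476209 1361.66280201] [[ 0.02675016 -0.99953514  0.01462672]
 [-0.99729575 -0.02768646 -0.06807818]
 [ 0.06845149 -0.01276606 -0.99757276]]
18.8 {'t': 0.1, 'joint_pos': array([-1.47749348e+00,  2.07294408e-01,  1.54278875e+00, -1.91504571e-06,
        1.39347022e+00, -1.50522348e-01]), 'dq': array([-0.00048817, -0.00253422, -0.00269007,  0.00145164,  0.00120021,
       -0.00133946]), 'tau': array([-1.07546301e-03, -3.71863496e+01, -2.82292753e+01,  6.99548540e-02,
        3.11761501e-02, -5.42122848e-05]), 'position': array([ 138.72364743, -557.28539007,  204.44042733]), 'orientation': array([ 9.92577361e-01,  1.21610942e-01,  2.71020199e-05, -9.79983956e-04]), 'ft_force': array([-0.1864971 ,  0.35675555,  1.71608439]), 'torque': array([-0.03743345,  0.02398842,  0.04274393]), 'grasp_force': 0.0, 'width': 94.21476527459777}
```

View pics/s0.png

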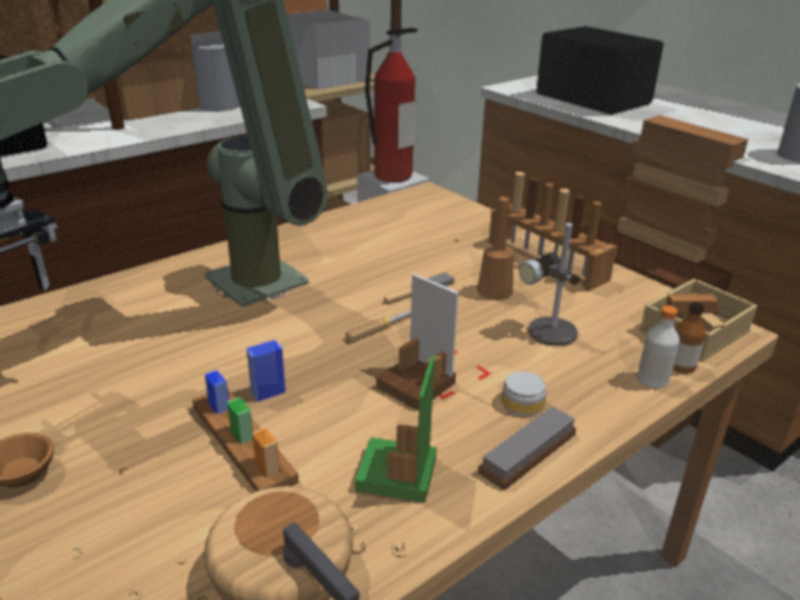

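View pics/t0.png

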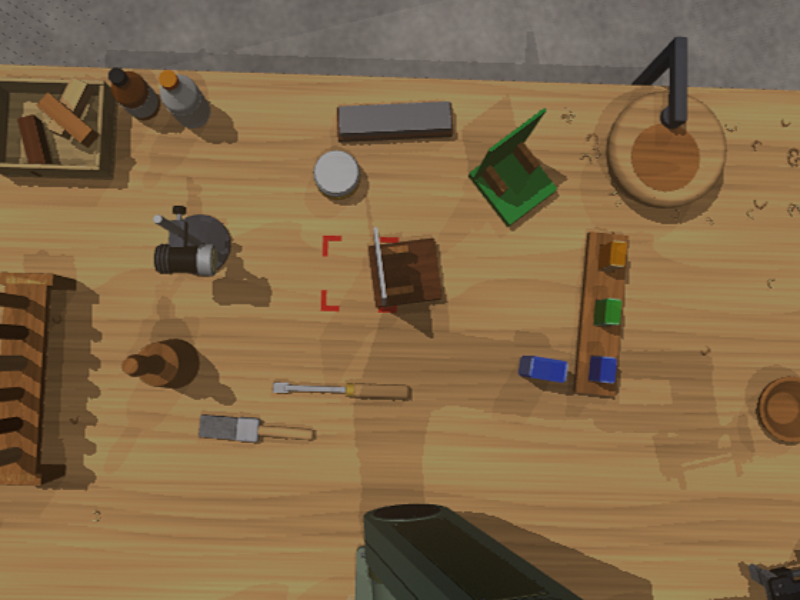

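The scene view has two blue blocks: a small one in the rack at (217,392) and a bigger one on the bench beside it at (266,370). In the top view they are at (603,370) and (545,369). The task calls for the smaller one, standing in a rack slot. The dark-foot screen is at top (408,270); the green one at (512,180) is the decoy. Next I'll measure and enlarge.

```bash
python3 - <<'E'
from h import *
import pickle
a,b=pickle.load(open("im0.pkl","rb"))
vv,uu=np.mgrid[0:420,0:560]
def cloud(im):
    W=world(im,uu.ravel(),vv.ravel()).reshape(420,560,3); W[im["z_map"]==0]=np.nan; return W
A,B=cloud(a),cloud(b)
def rect(P,n):
    r=cv2.minAreaRect(P[:,:2].astype(np.float32)); print(n,len(P),"c",np.round(r[0],1),"sz",np.round(r[1],1),"ang",round(r[2],2),"z",np.round(np.percentile(P[:,2],[5,50,95]),1)); return r
for n,im,W in(("scene",a,A),("top",b,B)):
    hsv=cv2.cvtColor(im["pixels"],cv2.COLOR_RGB2HSV); h,s,v=[hsv[...,i].astype(int) for i in range(3)]
    print("==",n)
    red=((h<6)|(h>174))&(s>150)&(v>110)&(abs(W[...,2])<12)&(W[...,0]>350)&(W[...,0]<800)&(W[...,1]>-50)&(W[...,1]<300)
    k,l,st,c=cv2.connectedComponentsWithStats(red.astype(np.uint8))
    for i in range(1,k):
        if st[i,4]>6:
            P=world(im,uu[l==i],vv[l==i],0.0); rect(P,"red")
    blue=(h>105)&(h<130)&(s>100)&(v>60)
    k,l,st,c=cv2.connectedComponentsWithStats(blue.astype(np.uint8))
    for i in range(1,k):
        if st[i,4]>60:
            m=l==i; P=W[m]; P=P[~np.isnan(P[:,0])]
            print("blue px",c[i],st[i]); top=P[P[:,2]>np.percentile(P[:,2],98)-6]; rect(top,"bluetop")
    x,y,z=W[...,0],W[...,1],W[...,2]
    m=(abs(z-28)<5)&(x>400)&(x<720)&(y<60)&(y>-110)&~((h>40)&(h<90)&(s>100))&(v<120)
    k,l,st,c=cv2.connectedComponentsWithStats(m.astype(np.uint8))
    for i in range(1,k):
        if st[i,4]>100: print(c[i]);rect(W[l==i],"foot")
    m=(abs(z-22)<5)&(x>350)&(x<800)&(y<-250)&(y>-480)
    k,l,st,c=cv2.connectedComponentsWithStats(m.astype(np.uint8))
    for i in range(1,k):
        if st[i,4]>100: print(c[i]);rect(W[l==i],"rack")
    m=(z>90)&(x>450)&(x<750)&(y>200)&(y<480)
    P=W[m]; 
    if n=="top": 
        print("lampcl",len(P))
np.save("A.npy",A);np.save("B.npy",B)
c1=cv2.resize(a["pixels"][225:350,120:290],(680,500),interpolation=cv2.INTER_CUBIC)
cv2.imwrite("pics/c1.png",c1[:,:,::-1])
E
```

```text
== scene
red 23 c [639.1 162.6] sz [19.  35.3] ang 49.75 z [-0.  0.  0.]
red 19 c [645.6  50.9] sz [27.3 10.4] ang 75.78 z [0. 0. 0.]
blue px [186.96614583 258.32291667] [174 239  25  41 768]
bluetop 162 c [ 420.5 -220. ] sz [60.1 39.2] ang 79.47 z [101.8 104.5 107.3]
blue px [150.91333333 273.09666667] [144 260  15  29 300]
bluetop 96 c [ 424.2 -326.2] sz [26.4 43.4] ang 85.3 z [82.1 84.6 87.1]
[283.27224199 264.16725979]
foot 562 c [583.2  11.3] sz [109.9 106.8] ang 11.17 z [24.5 27.5 31.1]
[170.02214651 312.94037479]
rack 1174 c [ 521.3 -334.4] sz [ 72.5 295.3] ang 86.73 z [18.5 21.7 25. ]
== top
red 75 c [628.7 157.1] sz [34.1 31.2] ang 1.79 z [0. 0. 0.]
red 47 c [642.1  53.2] sz [ 7.9 31.3] ang 1.66 z [0. 0. 0.]
red 79 c [528.1 157.7] sz [36.5 28.5] ang 1.89 z [0. 0. 0.]
red 10 c [511.3  58.8] sz [ 2.6 18.1] ang 1.58 z [0. 0. 0.]
blue px [383.73841962 258.32425068] [371 249  26  19 367]
bluetop 255 c [ 415.7 -217.9] sz [59.  35.8] ang 81.14 z [105.2 107.  110.2]
blue px [421.97278912 258.29251701] [413 250  19  18 294]
bluetop 139 c [ 417.3 -323.4] sz [25.7 40.9] ang 85.59 z [84.7 87.  90.1]
[289.75277338 190.31061807]
foot 1262 c [582.   13.1] sz [110.  101.2] ang 8.23 z [24.5 28.7 32.2]
[419.30698623 220.06017338]
rack 1961 c [ 517.  -332.5] sz [ 72.3 290. ] ang 85.45 z [18.6 22.7 26.2]
lampcl 1269
```

View pics/c1.png

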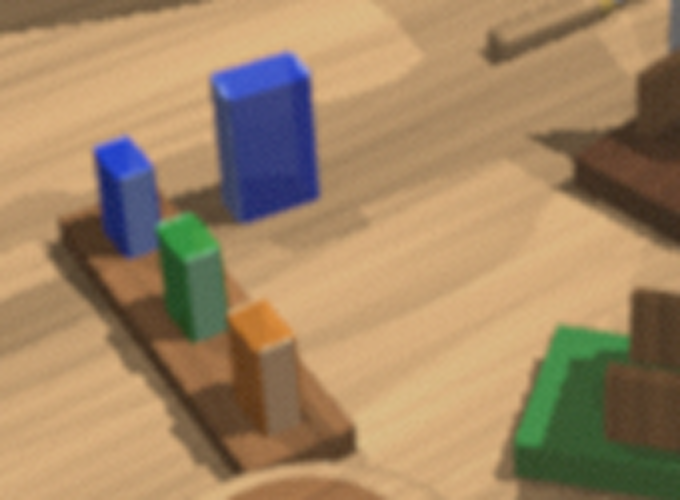

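The crop confirms it. The small blue block at (127,200) stands in the rack's near slot with its milky face toward world +x, so I close the fingers along about world x. Now to fit the mark, foot, rack, lamp and mallet more accurately.

```bash
cat > fit.py <<'E'
from h import *
from scipy.optimize import minimize
def rgb(im): return im["pixels"].astype(float)
def mask(im,polys,z,S=8):
    m=np.zeros((420*1,560*1),np.float32)
    big=np.zeros((420*4,560*4),np.uint8)
    for p in polys:
        P=np.c_[p,np.full(len(p),z)]
        q=(pix(im,P)+.5)*4-.5
        cv2.fillPoly(big,[np.round(q*16).astype(np.int32)],255,cv2.LINE_AA,4)
    return cv2.resize(big,(560,420),interpolation=cv2.INTER_AREA)/255.
def rot(th): return np.array([[np.cos(th),-np.sin(th)],[np.sin(th),np.cos(th)]])
def tape(p):
    cx,cy,th,L,w=p; o=[]
    for sx in(1,-1):
        for sy in(1,-1):
            l=np.array([[69,69],[69-L,69],[69-L,69-w],[69-w,69-w],[69-w,69-L],[69,69-L]])*[sx,sy]
            o.append(l@rot(th).T+[cx,cy])
    return o
def fit_tape(im,x0,valid=None):
    c=rgb(im); red=np.clip((c[...,0]-np.maximum(c[...,1],c[...,2])*1.35)/90,0,1)
    roi=mask(im,[np.array([[1,1],[1,-1],[-1,-1],[-1,1]])*90+x0[:2]],0)>.5
    if valid is not None: roi&=valid
    f=lambda p: ((mask(im,tape(p),0)-red)[roi]**2).sum()
    best=None
    for d in(0,4,-4):
        r=minimize(f,np.array(x0)+[d,0,0,0,0],method="Nelder-Mead",options=dict(initial_simplex=np.array(x0)+[d,0,0,0,0]+np.vstack([np.zeros(5),np.diag([6,6,.06,5,2])]),xatol=.01,fatol=.01))
        if best is None or r.fun<best.fun: best=r
    return best.x,best.fun,(red[roi]**2).sum()
E
python3 - <<'E'
from fit import *
import pickle
a,b=pickle.load(open("im0.pkl","rb")); A=np.load("A.npy");B=np.load("B.npy")
for n,im,W in(("scene",a,A),("top",b,B)):
    valid=(np.abs(W[...,2])<8); valid=cv2.erode(valid.astype(np.uint8),np.ones((3,3)))>0
    x,f,g=fit_tape(im,[578,104,.02,30,8],valid); print(n,"mark",np.round(x,3),f,g)
for n,W in(("scene",A),("top",B)):
    x,y,z=[W[...,i] for i in range(3)]
    m=(z>28+8)&(x>480)&(x<720)&(y>220)&(y<480)
    P=W[m]
    def slab(lo,hi,nm):
        Q=P[(P[:,2]>lo)&(P[:,2]<hi)]
        if len(Q)>5:
            r=cv2.minAreaRect(Q[:,:2].astype(np.float32)); print(n,nm,len(Q),np.round(r[0],1),np.round(r[1],1),round(r[2],2), np.round([Q.min(0),Q.max(0)],0).tolist())
    slab(100,185,"barrel");slab(190,300,"post")
    Q=P[(P[:,0]<605)]; print(n,"barrel pts z pct",np.percentile(Q[:,2],[1,50,90,99]) if len(Q) else 0)
    m=(z>30)&(x>300)&(x<520)&(y>250)&(y<480); P=W[m]; slab(30,300,"mallet")
    m=(z>100)&(x>480)&(x<680)&(y>-20)&(y<120); P=W[m]; slab(120,230,"board")
E
```

```text
scene mark [5.80238e+02 1.02867e+02 9.00000e-03 3.24960e+01 8.09300e+00] 5.166975574565338 46.50059290123456
top mark [5.77957e+02 1.04783e+02 2.00000e-03 3.44330e+01 8.72100e+00] 20.074119604639243 195.80423981481482
scene barrel 639 [613.5 373.8] [ 97.5 110.1] 83.93 [[554.0, 328.0, 102.0], [669.0, 425.0, 184.0]]
scene post 116 [626.8 391.3] [13.7 19.5] 37.82 [[616.0, 382.0, 191.0], [635.0, 402.0, 268.0]]
scene barrel pts z pct [129.75192285 164.09038636 173.8795174  177.05114615]
scene mallet 932 [416.  421.9] [81.2 72.9] 40.27 [[377.0, 384.0, 30.0], [455.0, 461.0, 246.0]]
scene board 1031 [576.4  66.4] [117.2  14.4] 8.35 [[518.0, 54.0, 120.0], [635.0, 80.0, 220.0]]
top barrel 1153 [607.7 378.5] [ 94.  110.4] 88.58 [[552.0, 333.0, 100.0], [663.0, 426.0, 185.0]]
top post 109 [621.9 392.8] [13.  13.2] 82.17 [[615.0, 386.0, 191.0], [629.0, 400.0, 272.0]]
top barrel pts z pct [141.88380583 171.3682019  177.63761215 181.69367293]
top mallet 1245 [407.2 423.4] [82.8 70.9] 4.96 [[366.0, 388.0, 30.0], [448.0, 461.0, 252.0]]
top board 172 [573.4  67.4] [109.3   6. ] 9.02 [[519.0, 56.0, 125.0], [628.0, 78.0, 224.0]]
```

```bash
python3 - <<'E'
import numpy as np
from scipy.optimize import least_squares
A=np.load("A.npy");B=np.load("B.npy")
for n,W in(("scene",A),("top",B)):
    x,y,z=[W[...,i] for i in range(3)]
    m=(z>35)&(x>640)&(x<860)&(y>-260)&(y<-20); P=W[m]; print(n,"green",np.round([P.min(0),P.max(0)]).tolist())
    P=P[P[:,2]>100]; print("  high",np.round([P.min(0),P.max(0)]).tolist())
    for lo,hi in((335,355),(355,375),(385,415),(395,425)):
        P=W[(z>110)&(x>540)&(x<605)&(y>lo)&(y<hi)]
        r=least_squares(lambda p:np.hypot(P[:,0]-p[0],P[:,2]-p[1])-p[2],[578,150,25],loss="soft_l1")
        print(n,(lo,hi),len(P),np.round(r.x,1),np.round(np.median(abs(r.fun)),2),"zmax",np.percentile(P[:,2],98))
    P=W[(z>110)&(x>540)&(x<615)&(y>300)&(y<345)];print(P[:,1].min() if len(P) else 0)
    # whole-board / bench flatness
    P=W[(x>300)&(x<450)&(y>-100)&(y<100)];print("bench z",np.median(P[:,2]))
E
```

```text
scene green [[724.0, -206.0, 35.0], [859.0, -21.0, 220.0]]
  high [[754.0, -186.0, 101.0], [829.0, -95.0, 220.0]]
scene (335, 355) 137 [581.1 152.5  22.2] 2.32 zmax 177.02364168698406
scene (355, 375) 55 [579.8 151.6  21.6] 1.57 zmax 175.55623436095388
scene (385, 415) 77 [579.4 150.9  22.4] 1.64 zmax 175.93046553360378
scene (395, 425) 65 [578.  143.5  29.8] 1.72 zmax 176.53941278587774
327.954241083523
bench z 0.0220058878863288
top green [[698.0, -204.0, 35.0], [860.0, -20.0, 224.0]]
  high [[750.0, -184.0, 100.0], [823.0, -96.0, 224.0]]
top (335, 355) 217 [577.2 153.9  24.8] 1.23 zmax 182.0543233450579
top (355, 375) 158 [577.7 154.2  21.5] 1.17 zmax 178.5317170382675
top (385, 415) 287 [578.2 150.9  24.3] 1.73 zmax 179.23416160643555
top (395, 425) 277 [577.8 151.9  23.5] 1.62 zmax 179.47468790489606
332.52486631833943
bench z 1.4726062997739529
```

Emit:
send_rows(series=[[[6, 3, -1, -2, -7], [6, 6, -3, -2, -14], [6, 10, -6, -2, -21], [6, 14, -9, -2, -28], [6, 18, -12, -2, -35], [6, 22, -16, -2, -42], [6, 26, -19, -2, -49], [6, 30, -22, -2, -56], [6, 34, -25, -2, -63], [6, 38, -28, -2, -70], [6, 40, -29, -2, -75.5], [6, 40, -29, -2, -75.5]]])

```text
t: 1.1
position: [449.9, -186.7, 225.2]
orientation: [0.709, 0.705, -0.0, -0.0]
ft_force: [1.1, -0.5, -0.7]
width: 59.9
grasp_force: 0.0
```

Emit:
send_rows(series=[[[6, 3, 3, 0, 0], [6, 6, 6, 3, 0], [6, 8, 9, 6, 0], [6, 10, 12, 9, 0], [6, 10.5, 12.2, 12, 0], [6, 10.5, 12.2, 15, 0], [6, 10.5, 12.2, 17, 0], [6, 10.5, 12.2, 17, 0], [6, 10.5, 12.2, 17, 0]]])

```text
t: 1.85
position: [570.7, -84.3, 53.8]
orientation: [0.71, 0.704, -0.001, -0.002]
ft_force: [0.7, -0.3, 0.9]
width: 60.2
grasp_force: 0.0
```

```bash
python3 - <<'E'
from h import *
a=get_image("scene");b=get_image("top")
import pickle;pickle.dump((a,b),open("im1.pkl","wb"))
o=status.get_obs();print(o["position"],o["orientation"],o["ft_force"])
p=pix(a,o["position"]);print(p)
x,y=int(p[0]),int(p[1])
c=a["pixels"][y-70:y+35,x-70:x+70].copy()
c=cv2.resize(c,(800,600),interpolation=cv2.INTER_CUBIC)
f=lambda X:tuple(int(v) for v in ((pix(a,X)-[x-70,y-70]+.5)*[800/140,600/105]))
for d in(-30,30): cv2.circle(c,f(o["position"]+[d,0,0]),4,(255,0,0),1)
q=np.array([[590,-37],[580.5+.988*55+60*.15,22.5-60*.989+55*.15],[580.5-.988*55+60*.15,22.5-60*.989-55*.15]])
for k in q: cv2.circle(c,f(np.r_[k,28]),4,(0,255,0),1)
cv2.imwrite("pics/s1.png",c[:,:,::-1])
E
```

```text
[573.56884752 -85.56953893  57.23137403] [0.71051829 0.7036771  0.000721   0.0013349 ] [ 0.43557231 -0.98367282  1.03990761]
[258.42361956 265.59191258]
```

View pics/s1.png

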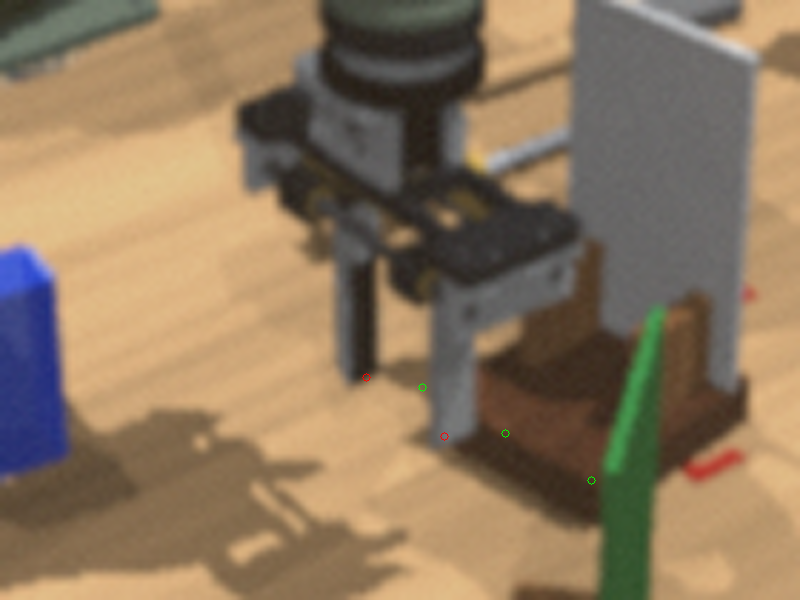

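The scene crop shows the open fingertips at (358,382) and (452,447). The TCP reprojects within about 2 mm, and the foot's rear edge runs near (422,387) to (591,480), all clear behind the foot. Next: go down and push most of the way.

Emit:
send_rows(series=[[[6, 0, 0.6, 2, -0.8], [6, 0, 0.6, 4, -0.8], [6, 0, 0.6, 4.5, -0.8], [6, 0, 0.6, 4.5, -0.8], [6, 1, 0.6, 4.5, -0.8], [6, 2, 0.6, 4.5, -0.8], [6, 2.8, 0.6, 4.5, -0.8], [6, 3.6, 0.6, 4.5, -0.8], [6, 4.4, 0.6, 4.5, -0.8], [6, 5.2, 0.6, 4.5, -0.8], [6, 6, 0.6, 4.5, -0.8], [6, 6.8, 0.6, 4.5, -0.8], [6, 7.4, 0.6, 4.5, -0.8], [6, 8, 0.6, 4.5, -0.8], [6, 8.5, 0.6, 4.5, -0.8], [6, 9, 0.6, 4.5, -0.8], [6, 9.4, 0.6, 4.5, -0.8], [6, 9.4, 0.6, 4.5, -0.8], [6, 9.4, 0.6, 4.5, -0.8]]])

```text
t: 3.53
position: [579.1, 9.9, 10.2]
orientation: [0.706, 0.709, 0.001, -0.0]
ft_force: [1.2, -1.6, 1.0]
width: 59.9
grasp_force: 0.6
```

```bash
cat > m.py <<'E'
from h import *
def meas():
    vv,uu=np.mgrid[0:420,0:560]
    for n in("scene","top"):
        im=get_image(n); W=world(im,uu.ravel(),vv.ravel()).reshape(420,560,3); W[im["z_map"]==0]=np.nan
        x,y,z=[W[...,i] for i in range(3)]
        h=cv2.cvtColor(im["pixels"],cv2.COLOR_RGB2HSV).astype(int)
        m=(z>120)&(z<226)&(x>500)&(x<650)&(y>75)&(y<190)
        r=cv2.minAreaRect(W[m][:,:2].astype(np.float32)); print(n,"board",m.sum(),np.round(r[0],1),np.round(r[1],1),round(r[2],2))
        m=(abs(z-28)<6)&(x>500)&(x<650)&(y>0)&(y<190)&(h[...,2]<130)
        k,l,st,c=cv2.connectedComponentsWithStats(m.astype(np.uint8)); i=1+st[1:,4].argmax()
        r=cv2.minAreaRect(W[l==i][:,:2].astype(np.float32)); print("  foot",(l==i).sum(),np.round(r[0],1),np.round(r[1],1),round(r[2],2))
        save(im,f"last_{n}.png")
    o=status.get_obs();print(o["t"],o["position"],o["orientation"],o["ft_force"],o["width"],o["grasp_force"])
if __name__=="__main__": meas()
E
python3 m.py
```

```text
scene board 927 [591.  120.5] [116.1  15.3] 1.49
  foot 330 [612.8  73.8] [ 74.6 116.9] 2.03
top board 248 [589.2 123.1] [110.2   6.4] 0.1
  foot 374 [591.8  94.4] [52.2 48.6] 1.6
3.6333 [578.37010927   9.92202975   9.79141456] [ 7.05541254e-01  7.08667975e-01  6.26784239e-05 -1.11213257e-03] [-0.15074701  0.21525101  0.08180281] 60.25346410124435 0.19291972741484642
```

The screen is square, about 27 mm short and about 11 mm too far toward +x. I'll nudge the rear of its +x side toward -x, then square it up again from behind.

Emit:
send_rows(series=[[[3, -2, 0, 0, 0], [1, -4, 0, 0, 0], [0, -5, 0, -3, 0], [0, -5, 2, -6, 0], [0, -5, 5, -6, 0], [0, -4, 8, -6, 0], [0, -1, 9.6, -6, 0], [0, 2, 9.6, -6, 0], [0, 3.2, 9.6, -4, 0], [0, 3.2, 9.6, -1, 0], [0, 3.2, 9.6, 0, 0], [0, 3.2, 9.4, 0, 0], [0, 3.2, 8.8, 0, 0], [0, 3.2, 8.2, 0, 0], [0, 3.2, 7.7, 0, 0], [0, 3.2, 7.3, 0, 0], [0, 3.2, 7, 0, 0], [0, 3.2, 7, 0, 0], [0, 3.2, 7, 0, 0]]])

```text
t: 5.22
position: [649.8, 41.1, 11.7]
orientation: [0.706, 0.709, 0.001, 0.001]
ft_force: [0.4, 0.2, 0.9]
width: 0.4
grasp_force: 0.7
```

```bash
python3 m.py
```

```text
scene board 206 [628.1 124.5] [13.1 33.3] 81.47
  foot 245 [568.7  52. ] [67.9 80.8] 83.92
top board 259 [584.2 125.3] [  6.4 110.2] 87.01
  foot 68 [611.4  80.5] [23.  37.5] 79.77
5.3167 [649.74448344  41.31700718  11.25820588] [7.05515830e-01 7.08693652e-01 6.23954176e-04 5.76132613e-04] [ 0.92070884 -0.63424322  1.18556971] 0.018078291743194964 0.8981853797013173
```

Emit:
send_rows(series=[[[0, 0, 1, 0, 0], [0, 0, 2.5, -2, 0], [0, -2, 2.5, -6, 0], [2, -5, 1, -6, 0], [6, -6.8, -2, -6, 0], [6, -6.8, -5, -6, 0], [6, -6.8, -7.1, -5, 0], [6, -6.8, -7.1, -2, 0], [6, -6.8, -7.1, 0, 0], [6, -6.8, -7.1, 0, 0], [6, -5.4, -7.1, 0, 0], [6, -4.4, -7.1, 0, 0], [6, -3.7, -7.1, 0, 0], [6, -3, -7.1, 0, 0], [6, -2.4, -7.1, 0, 0], [6, -1.8, -7.1, 0, 0], [6, -1.3, -7.1, 0, 0], [6, -0.9, -7.1, 0, 0], [6, -0.6, -7.1, 0, 0], [6, -0.6, -7.1, 0, 0]]])

```text
t: 6.98
position: [579.1, 34.9, 11.5]
orientation: [0.705, 0.709, 0.0, 0.001]
ft_force: [0.4, -3.7, 2.0]
width: 59.8
grasp_force: 1.7
```

```bash
python3 m.py
```

```text
scene board 900 [580.3 146.7] [115.9  14.9] 1.76
  foot 332 [606.2  96.9] [ 65.  122.8] 1.25
top board 276 [577.5 147.9] [  6.4 109.2] 89.99
  foot 308 [580.8 125.2] [39.  53.3] 89.18
7.0833 [578.72607723  34.91942708  11.0479262 ] [7.05401211e-01 7.08807826e-01 4.38029077e-04 6.37137558e-04] [ 0.994955   -3.36142595  1.64010651] 60.21821282878363 1.54071606695652
```

The board is about 2 mm short, with yaw about 0.3° and lateral offset under 1 mm. I'll nudge it 1.5 mm, retreat and rise, then fit the block pose from its silhouette in both views.

Emit:
send_rows(series=[[[6, 0.1, 0, 0, 0], [6, 0.17, 0, 0, 0], [6, 0.17, 0, 0, 0], [6, 0.17, 0, 0, 0], [6, -2, 0, 0, 0], [6, -5, 0, 0, 0], [9.4, -7, 0, -3, 0], [9.4, -9, 0, -7, 0], [9.4, -11, 0, -11, 0], [9.4, -14, -2, -14, 2], [9.4, -17, -5, -16, 4], [9.4, -20, -8, -16, 4], [9.4, -23, -11, -16, 4], [9.4, -25, -14, -16, 4], [9.4, -25, -16, -16, 4], [9.4, -25, -16, -16, 4], [9.4, -25, -16, -16, 4]]])

```text
t: 8.5
position: [417.9, -214.6, 169.4]
orientation: [0.731, 0.683, 0.001, -0.002]
ft_force: [0.8, -0.4, -0.3]
width: 94.1
grasp_force: 0.0
```

```bash
python3 m.py; cat > bf.py <<'E'
from fit import *
def sil(im,p,z0,z1):
    cx,cy,th=p; c=np.array([[22,10],[18,13],[-18,13],[-22,10],[-22,-10],[-18,-13],[18,-13],[22,-10]])@rot(th).T+[cx,cy]
    P=np.vstack([np.c_[c,np.full(8,z)] for z in(z0,z1)])
    q=cv2.convexHull(pix(im,P).astype(np.float32))[:,0]
    big=np.zeros((1680,2240),np.uint8)
    cv2.fillPoly(big,[np.round(((q+.5)*4-.5)*16).astype(np.int32)],255,cv2.LINE_AA,4)
    return cv2.resize(big,(560,420),interpolation=cv2.INTER_AREA)/255.
def fit_block(im,x0,z0,z1):
    c=rgb(im); bl=np.clip((c[...,2]-c[...,0])/60,0,1)
    W=sil(im,x0,z0,z1); roi=cv2.dilate(W,np.ones((11,11)))>0
    f=lambda p:((sil(im,p,z0,z1)-bl)[roi]**2).sum()
    r=minimize(f,x0,method="Nelder-Mead",options=dict(initial_simplex=np.array(x0)+np.vstack([np.zeros(3),np.diag([5,5,.1])]),xatol=.01,fatol=.01))
    return np.round(r.x,3),r.fun,(bl[roi]**2).sum()
E
python3 - <<'E'
from bf import *
import pickle
a,b=pickle.load(open("im0.pkl","rb"))
for im in(a,b): print(fit_block(im,[420,-325,-.07],22,85))
A=np.load("A.npy");B=np.load("B.npy")
for W in(A,B): # rack long edges slope
    x,y,z=[W[...,i] for i in range(3)]
    m=(abs(z-22)<5)&(x>380)&(x<660)&(y<-280)&(y>-390);P=W[m][:,:2]
    xs=np.arange(390,650,10);e=[]
    for s in xs:
        q=P[abs(P[:,0]-s)<6][:,1]
        if len(q)>15:e.append((s,np.percentile(q,3),np.percentile(q,97)))
    e=np.array(e);print([np.round(np.polyfit(e[:,0]-518,e[:,k],1),3) for k in(1,2)])
E
```

```text
scene board 901 [579.4 148. ] [117.6  14.7] 0.81
  foot 620 [582.6  99.8] [119.2 114.2] 89.6
top board 288 [577.3 149.2] [109.5   6.5] 0.16
  foot 1416 [577.9  95.2] [110.4 102.1] 0.58
8.6 [ 419.65341945 -214.68072198  170.03917146] [ 7.29646898e-01  6.83823474e-01  7.32215414e-04 -5.69076022e-04] [ 0.42685276  0.73376073 -0.09352795] 93.53622076725898 0.0
(array([ 4.22251e+02, -3.24892e+02, -1.78000e-01]), np.float64(12.524536716647443), np.float64(301.22222222222223))
(array([ 4.17490e+02, -3.24417e+02, -2.20000e-02]), np.float64(40.92056805074971), np.float64(217.5663888888889))
[array([-8.20000e-02, -3.66976e+02]), array([-5.60000e-02, -3.16491e+02])]
[array([-8.40000e-02, -3.66571e+02]), array([-8.00000e-02, -2.98116e+02])]
```

The screen sits in its outline within 1 mm and 0.5°. Next, go above the blue block.

Emit:
send_rows(series=[[[9.4, -3, 0.3, 0, 1], [9.4, -6, 0.6, 0, 1], [9.4, -9, 0.9, 0, 1], [9.4, -11, 1, 0, 1], [9.4, -11, 1, 2, 1], [9.4, -11, 1, 5, 1], [9.4, -11, 1, 7, 1], [9.4, -11, 1, 7, 1], [9.4, -11, 1, 7, 1], [9.4, -11, 1, 7, 1]]])

```text
t: 9.43
position: [423.5, -326.1, 101.3]
orientation: [0.735, 0.678, 0.0, 0.001]
ft_force: [0.0, -0.1, 0.3]
width: 93.9
grasp_force: 0.0
```

```bash
python3 - <<'E'
from h import *
P=[]
for i in range(3):
    a=get_image("scene"); o=status.get_obs();P.append(np.r_[o["position"],o["orientation"]])
print(np.array(P).round(3))
m=np.mean(P,0); p=pix(a,m[:3]);x,y=int(p[0]),int(p[1])
x0,y0=x-60,y-50
c=cv2.resize(a["pixels"][y0:y0+90,x0:x0+120],(800,600),interpolation=cv2.INTER_CUBIC)
f=lambda X:tuple(int(v) for v in ((pix(a,X)-[x0,y0]+.5)*800/120))
ty=np.array([np.cos(.082),-np.sin(.082),0])
for d in(-47,47): cv2.circle(c,f(m[:3]+ty*d),4,(255,0,0),1)
tx=np.array([ty[1],-ty[0],0])
for s in(1,-1):
  for r in(1,-1): cv2.circle(c,f(np.array([422,-325,85])+22*s*ty+r*13*tx),4,(255,255,0),1)
cv2.imwrite("pics/s2.png",c[:,:,::-1])
E
```

```text
[[ 4.23685e+02 -3.26705e+02  1.02048e+02  7.35000e-01  6.78000e-01
   0.00000e+00  1.00000e-03]
 [ 4.23632e+02 -3.26911e+02  1.02309e+02  7.35000e-01  6.78000e-01
   0.00000e+00  2.00000e-03]
 [ 4.23441e+02 -3.26943e+02  1.02329e+02  7.35000e-01  6.78000e-01
   0.00000e+00  2.00000e-03]]
```

View pics/s2.png

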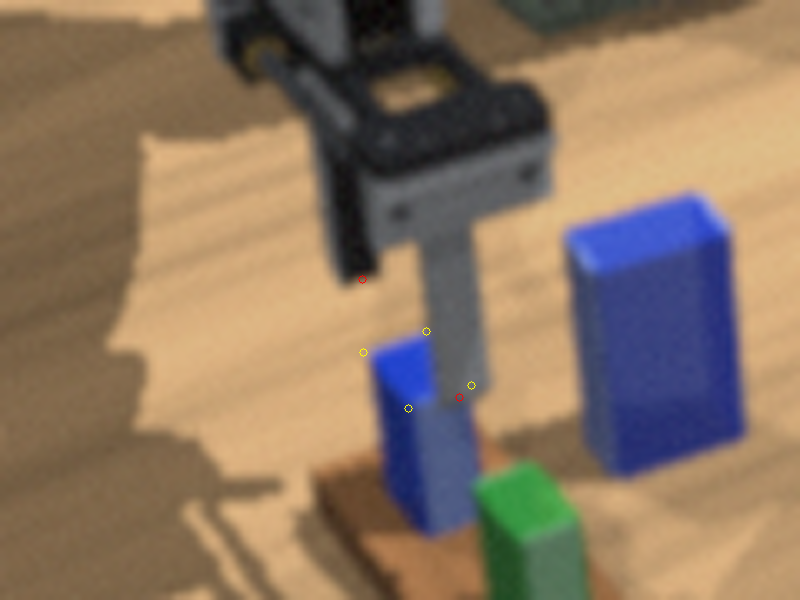

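The crop shows the gripper straddling the small blue block: left fingertip at (360,279), right fingertip at (463,398). The block's top left corner is at (373,352) and its front corner at (417,402), about 9 px right of my prediction at (363,352) and (408,408). I'll check the numbers before descending.

```bash
python3 - <<'E'
from bf import *
import pickle
a,b=pickle.load(open("im0.pkl","rb"))
c=np.array([[95,150],[125,138],[157,172],[125,185]])/4+[120,225]-.375
W=world(a,c[:,0],c[:,1],85.0);print(W.round(1),W.mean(0))
# top-face only fit by brightness, both images, fixed yaw
for n,im in(("s",a),("t",b)):
    col=rgb(im);bl=np.clip((col[...,2]-col[...,0])/60,0,1)
    # silhouette fit with fixed yaw, robust threshold variants
    for k in(40,80,120):
        bl=np.clip((col[...,2]-col[...,0])/k,0,1)
        for z0 in(24,40):
            W=sil(im,[421,-325,-.082],z0,85);roi=cv2.dilate(W,np.ones((9,9)))>0
            if z0==40:
                d=sil(im,[421,-325,-.082],10,40); roi&=~(cv2.dilate(d,np.ones((3,3)))>0)
            r=minimize(lambda p:((sil(im,[*p,-.082],z0,85)-bl)[roi]**2).sum(),[421,-325],method="Nelder-Mead",options=dict(initial_simplex=[[421,-325],[426,-325],[421,-320]]))
            print(n,k,z0,r.x.round(1),round(r.fun,1))
E
```

```text
[[ 404.2 -335.    85. ]
 [ 404.2 -313.4   85. ]
 [ 450.8 -315.2   85. ]
 [ 450.5 -337.8   85. ]] [ 427.41702614 -325.35227355   85.        ]
s 40 24 [ 423.7 -325.5] 14.2
s 40 40 [ 422.8 -324.9] 8.3
s 80 24 [ 423.7 -325.5] 39.6
s 80 40 [ 423.9 -325.3] 12.9
s 120 24 [ 423.4 -325.5] 87.1
s 120 40 [ 426.  -326.1] 21.2
t 40 24 [ 417. -324.] 20.1
t 40 40 [ 417.9 -324.2] 1.9
t 80 24 [ 417.3 -323.9] 56.6
t 80 40 [ 417.9 -323.3] 2.0
t 120 24 [ 417.3 -323.9] 92.0
t 120 40 [ 417.9 -322.6] 5.1
```

Emit:
send_rows(series=[[[9.4, 0.15, 0, 1, 0], [9.4, 0.15, 0, 2.5, 0], [9.4, 0.15, 0, 4, 0], [9.4, 0.15, 0, 5.3, 0], [9.4, 0.15, 0, 6.2, 0], [9.4, 0.15, 0, 6.2, 0], [8, 0.15, 0, 6.2, 0], [7, 0.15, 0, 6.2, 0], [6, 0.15, 0, 6.2, 0], [5.4, 0.15, 0, 6.2, 0], [5, 0.15, 0, 6.2, 0], [4.7, 0.15, 0, 6.2, 0], [4.7, 0.15, 0, 6.2, 0]]], squeeze=8)

```text
t: 10.67
position: [422.2, -324.8, 38.7]
orientation: [0.736, 0.677, 0.0, 0.0]
ft_force: [0.9, 0.1, -0.4]
width: 50.6
grasp_force: 0.0
```

```bash
python3 - <<'E'
from h import *
a=get_image("scene"); o=status.get_obs();print(o["position"],o["ft_force"],o["width"],o["grasp_force"],o["t"])
c=cv2.resize(a["pixels"][215:305,100:220],(800,600),interpolation=cv2.INTER_CUBIC)
cv2.imwrite("pics/s3.png",c[:,:,::-1])
E
```

```text
[ 422.17719597 -324.73829931   38.62993606] [-0.20968495  0.02791602 -0.61529776] 48.16466959908871 0.0 10.7167
```

View pics/s3.png

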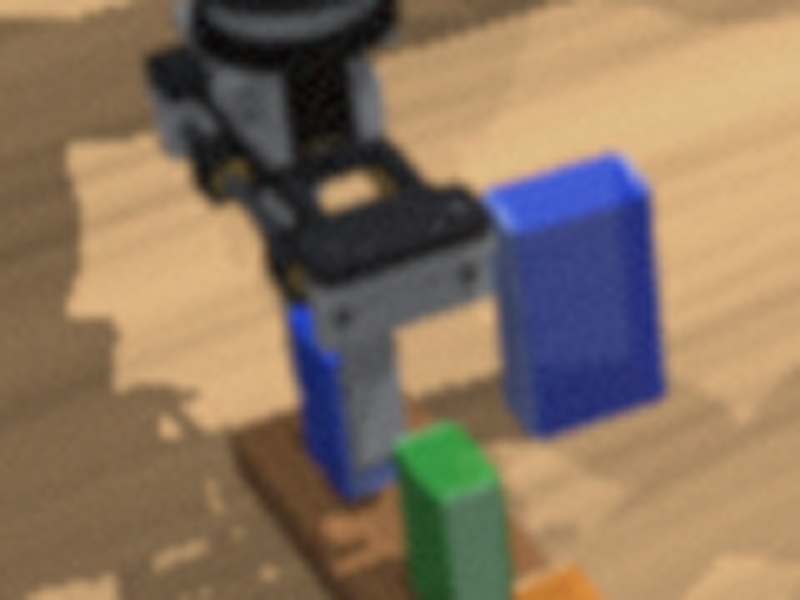

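The crop shows the fingers around the small block, with the right finger over the milky face at (370,410). I'll check the centring across the face using depth before closing.

```bash
python3 - <<'E'
from h import *
vv,uu=np.mgrid[0:420,0:560]
a=get_image("scene");W=world(a,uu.ravel(),vv.ravel()).reshape(420,560,3)
ty=np.array([np.cos(.082),-np.sin(.082)]);tx=np.array([-ty[1],ty[0]])
D=W[...,:2]-[422.2,-324.8]; al=D@ty; ac=D@tx; z=W[...,2]
px=a["pixels"].astype(int); blue=(px[...,2]-px[...,0])>45
sel=(abs(al)<70)&(abs(ac)<40)&(z>22)&(z<75)
for lo in range(20,75,6):
    m=sel&(z>=lo)&(z<lo+6)
    b=m&blue&(al>0); f=m&~blue&(al>22)&(lo>35)
    s=f"z{lo} "
    for nm,k in(("blue+x",b),("fing",f)):
        if k.sum()>3: s+=f"{nm} n{k.sum()} along {np.percentile(al[k],[10,50,90]).round(1)} across {np.percentile(ac[k],[3,50,97]).round(1)} "
    print(s)
o=status.get_obs();print(o["position"],o["width"],o["grasp_force"])
E
```

```text
z20 blue+x n9 along [14.1 19.5 21.4] across [-12.2  -6.8   5.7] 
z26 blue+x n8 along [ 5.9 16.1 21. ] across [-13.8 -12.8   0.8] 
z32 blue+x n8 along [ 6.7 12.2 20.3] across [-13. -12. -10.] 
z38 blue+x n7 along [ 1.4  5.5 17.4] across [-14.1 -12.9 -10.2] 
z44 blue+x n6 along [10.1 16.  18.6] across [-13.6 -13.  -10.8] fing n5 along [30.4 33.5 33.7] across [-8.9 -3.   2.4] 
z50 blue+x n9 along [ 4.5 16.2 19.7] across [-13.6 -12.1  -9.1] fing n16 along [30.1 34.4 38.3] across [-11.3  -6.4   7.6] 
z56 blue+x n5 along [11.2 17.2 20.6] across [-13.3 -12.2  -8.8] fing n15 along [32.6 37.8 39.2] across [-10.8  -3.5   4. ] 
z62 blue+x n7 along [ 5.6 13.5 17.8] across [-12.3 -11.8  -9. ] fing n19 along [30.6 34.3 37.3] across [-10.5  -2.9   7.3] 
z68 blue+x n9 along [ 3.  11.1 17.9] across [-13.8 -12.2 -10.8] fing n11 along [29.6 34.7 37. ] across [-9.6  1.2  7.9] 
z74 
[ 421.98484727 -324.63189905   38.5490567 ] 47.77428158481945 0.3789933118969202
```

Emit:
send_rows(series=[[[4.6, 0.08, 0, 0, 0], [4.4, 0.08, 0, 0, 0], [4, 0.08, 0, 0, 0], [4, 0.08, 0, 0, 0], [4, 0.08, 0, 0, 0], [4, 0.08, 0, 0, 0], [4, 0.08, 0, -0.5, 0], [4, 0.08, 0, -1.2, 0], [4, 0.08, 0, -2, 0], [4, 0.08, 0, -3, 0], [4, 0.08, 0, -4.5, 0], [4, 0.08, 0, -6.5, 0], [4, 0.08, 0, -8.5, 0], [4, 0.08, 0, -10.5, 0], [4, 0.08, 0, -12, 0], [4, 0.08, 0, -13, 0], [4, 0.08, 0, -13, 0], [4, 0.08, 0, -13, 0]]], squeeze=20)

```text
t: 12.27
position: [422.6, -324.1, 169.2]
orientation: [0.736, 0.677, 0.0, 0.001]
ft_force: [0.3, 0.4, -1.3]
width: 44.1
grasp_force: 20.0
```

```bash
python3 - <<'E'
from h import *
vv,uu=np.mgrid[0:420,0:560]
a=get_image("scene");o=status.get_obs();print(o["position"],o["orientation"],o["ft_force"],o["width"],o["grasp_force"],o["t"])
W=world(a,uu.ravel(),vv.ravel()).reshape(420,560,3)
px=a["pixels"].astype(int); blue=(px[...,2]-px[...,0])>45
m=blue&(abs(W[...,0]-o["position"][0])<60)&(abs(W[...,1]-o["position"][1])<45)&(W[...,2]>30)
print("block z",np.percentile(W[m][:,2],[1,3,97,99]).round(1),m.sum())
p=pix(a,o["position"]).astype(int)
cv2.imwrite("pics/s4.png",cv2.resize(a["pixels"][p[1]-60:p[1]+45,p[0]-70:p[0]+70],(800,600),interpolation=cv2.INTER_CUBIC)[:,:,::-1])
E
```

```text
[ 421.94014868 -323.48387307  168.06033936] [ 7.35662772e-01  6.77347909e-01  5.87665902e-05 -3.05969073e-04] [-0.19542135 -0.03148788 -1.3062922 ] 43.8334571275173 19.985888600349426 12.3167
block z [143.8 147.1 217.6 224.9] 185
```

View pics/s4.png

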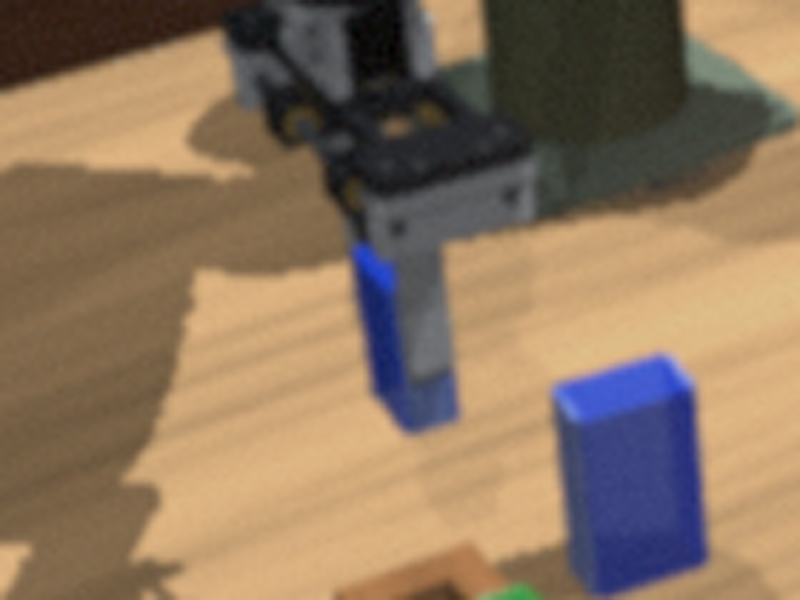

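The block is held by its frosted sides, opening 44 mm at 20 N, upright with its polished face clear at (378,330). Next, carry it on the robot's side of the screen to y ≈ 240.

Emit:
send_rows(series=[[[4, 0.8, -0.1, 0, 0], [4, 2.5, -0.2, 0, -0.5], [4, 5, -0.4, 0, -1], [4, 8, -0.7, 0, -1.5], [4, 11.5, -1, 0, -2], [4, 15, -1.3, 0, -2.5], [4, 18.5, -1.6, 0, -3], [4, 22, -1.9, 0, -3.5], [4, 25.5, -2.2, 0, -4], [4, 29, -2.5, 0, -4.5], [4, 32.5, -2.8, 0, -5], [4, 36, -3.1, 0, -5], [4, 39.5, -3.4, 0, -5], [4, 43, -3.7, 0, -5], [4, 46.5, -4, 0, -5], [4, 50, -4.3, 0, -5], [4, 53, -4.6, 0, -5], [4, 55, -4.8, 0, -5], [4, 56.2, -4.9, 0, -5], [4, 56.2, -4.9, 0, -5]]])

```text
t: 13.98
position: [417.9, 242.4, 167.6]
orientation: [0.704, 0.71, -0.001, -0.001]
ft_force: [1.2, 0.2, -0.1]
width: 43.9
grasp_force: 20.0
```

Emit:
send_rows(series=[[[4, 0, 0, 0, 0], [4, 0, 0, 0, 0], [4, 0, 0, 0, 0]]])

```text
t: 14.23
position: [419.5, 239.1, 168.2]
orientation: [0.706, 0.708, -0.0, -0.0]
ft_force: [-0.1, 0.1, -0.9]
width: 43.8
grasp_force: 20.0
```

Emit:
send_rows(series=[[[4, 0, 0.8, 0.3, 0], [4, 0.1, 2.4, 0.6, 0], [4, 0.2, 4.6, 1, 0], [4, 0.3, 7, 1.4, 0], [4, 0.3, 9.4, 1.8, 0], [4, 0.3, 11.6, 2.2, 0], [4, 0.3, 13.4, 2.6, 0], [4, 0.3, 14.8, 2.6, 0], [4, 0.3, 15.6, 2.6, 0], [4, 0.3, 16, 2.6, 0], [4, 0.3, 16, 2.6, 0], [4, 0.3, 16, 2.6, 0], [4, 0.3, 16, 2.6, 0]]])

```text
t: 15.32
position: [579.0, 244.0, 142.5]
orientation: [0.705, 0.709, -0.0, -0.0]
ft_force: [0.2, -0.1, -0.4]
width: 43.8
grasp_force: 20.0
```

```bash
python3 - <<'E'
from h import *
vv,uu=np.mgrid[0:420,0:560]
P=[]
for n in("scene","top","scene"):
    im=get_image(n);o=status.get_obs();P.append(np.r_[o["position"],o["orientation"]])
    W=world(im,uu.ravel(),vv.ravel()).reshape(420,560,3);x,y,z=[W[...,i] for i in range(3)]
    px=im["pixels"].astype(int); blue=(px[...,2]-px[...,0])>45
    m=blue&(abs(x-580)<60)&(abs(y-243)<45)&(z>60)
    if m.sum()>5:print(n,"blue",m.sum(),np.percentile(W[m],[2,50,98],axis=0).round(1).tolist())
    m=(z>120)&(z<226)&(x>500)&(x<650)&(y>100)&(y<190)
    r=cv2.minAreaRect(W[m][:,:2].astype(np.float32)); print(n,"board",np.round(r[0],1),np.round(r[1],1),round(r[2],2))
    if n=="scene":
        Q=W[(z>110)&(x>540)&(x<605)&(y>385)&(y<425)]; print("lamp top",np.percentile(Q[:,2],98))
        a=im
P=np.array(P);print(P.round(4),o["t"],o["width"],o["grasp_force"],o["ft_force"])
p=pix(a,P[-1,:3]).astype(int);x0,y0=p[0]-80,p[1]-70
c=cv2.resize(a["pixels"][y0:y0+120,x0:x0+160],(800,600),interpolation=cv2.INTER_CUBIC)
f=lambda X:tuple(int(v) for v in ((pix(a,np.array(X,float))-[x0,y0]+.5)*5))
cv2.line(c,f([579,334,151]),f([580,152,151]),(255,255,0),1)
for s in(1,-1):cv2.circle(c,f([580+18*s,230,151]),3,(255,0,0),1)
cv2.imwrite("pics/s5.png",c[:,:,::-1])
E
```

```text
scene blue 162 [[561.2, 226.6, 122.4], [578.0, 232.3, 177.5], [599.9, 251.5, 190.9]]
scene board [581.1 147.1] [ 13.9 117.4] 89.86
lamp top 176.86398049960485
top board [577.7 149. ] [109.6   6.4] 0.21
scene blue 163 [[562.1, 227.3, 122.0], [577.2, 232.1, 175.1], [601.0, 255.4, 191.0]]
scene board [580.2 147.6] [115.7  15.1] 1.59
lamp top 176.3083811978286
[[ 5.789511e+02  2.441017e+02  1.425970e+02  7.053000e-01  7.089000e-01
  -1.000000e-04 -1.000000e-04]
 [ 5.790042e+02  2.441778e+02  1.426800e+02  7.053000e-01  7.089000e-01
  -0.000000e+00 -1.000000e-04]
 [ 5.791125e+02  2.442098e+02  1.427013e+02  7.053000e-01  7.089000e-01
   0.000000e+00  0.000000e+00]] 15.4667 44.23653145813866 19.985833168029785 [0.11275357 1.31545352 0.14065343]
```

View pics/s5.png

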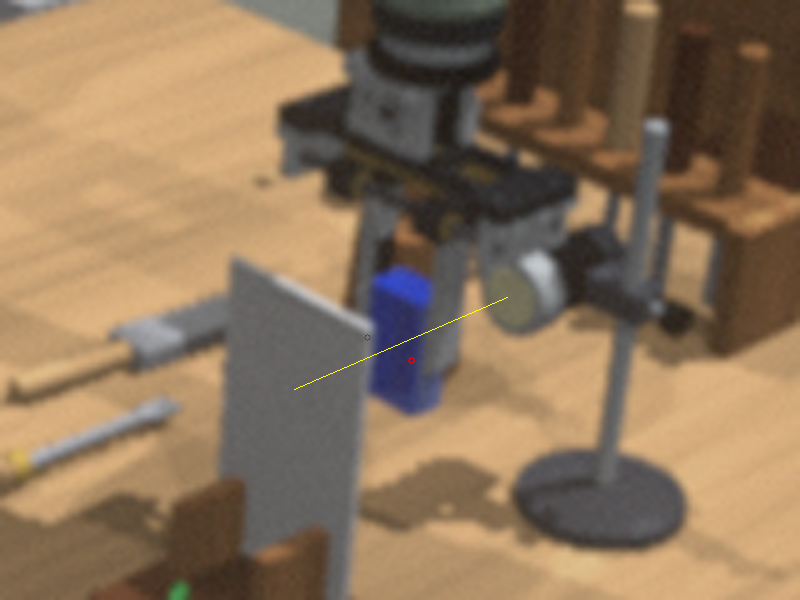

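The crop shows the block upright in the gripper at (405,340), with the computed beam running from the lens centre (508,297) through its middle to the board. The grip is steady at 20 N, so I'm handing in.

```bash
python3 -c "
from cell import env
print(env.sign_off())"
```

```text
the job is handed in; nothing more can be done
None
```

The job is handed in, but it returned no verdict. The screen's foot measured within about 1 mm and 0.5° of the taped outline, and the blue block is held upright by its frosted sides in the beam, about midway between lamp and screen.

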